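Bin loose pipe flanges through a tipping chute

TASK

First take the plug gauge off the tipping tray and lay it in its blue cradle. Then turn the rotary bin so that its yellow compartment is under the tray's lip, put all the brass flanges on the level tray together and tip them into the yellow compartment; after that do the same with all the steel flanges and the blue compartment. Finish with the tray back down level and the gauge still in its cradle, leaving the red cap, the brass ring and the other things on the bench where they are.

Things in the scene. Friction and masses are not known exactly. Their poses are not given: they have to be found in the camera images.
- carousel (a joint): angle (rad, unlimited, anticlockwise from above) of the round rotary bin, 264 mm across, with four open quadrant compartments: yellow, then anticlockwise blue, grey, red (outer wall and floor tile so coloured). Floors 18 mm above the bench, outer wall to 63, dividers to 86 mm; hub drum radius 32 up to 84 mm. Friction 0.06 N m: stays where left, no stops or detents
- bin_axis (a point): point on the bin's turning axis at the level of the compartment floors; its axes turn with the bin: +x+y is the yellow quadrant, -x+y the blue one, z up
- turn_bar (a point): the black grip bar on top of the bin's hub by which it is turned: 54 mm long, 14 mm wide, its sides from 97 to 127 mm above the bench. Point at its centre, 117 mm above the bench, on the turning axis; bar lengthwise along the x axis of this frame, which turns with the bin
- yellow_mid (a point): centre of the yellow compartment's floor, 78 mm from the bin's axis; turns with the bin
- blue_mid (a point): centre of the blue compartment's floor, 78 mm from the bin's axis; turns with the bin
- drop_point (a point): fixed point of the station, 78 mm from the bin's axis and at compartment-floor level, straight in front of and below the tray's lip: a compartment is under the chute when its floor centre is here (within 25 mm). Fixed frame: +y from the bin's axis towards the tray, x along its width
- tip_tray (a joint): tilt (rad) of the steel tipping tray, the chute: 0 level (rests there by its 0.35 kg weight), up to 1.25 as its rear is lifted; falls back when let go. Hinge along the lip, parallel to the station's x, 105 mm from the bin's axis, 112 mm above the bench, 4 mm below the tray's floor surface. Flanges slide off from about 0.5 to 0.65 rad; all leave by 1 rad
- tray_in (a point): centre of the tray's floor, 116 mm above the bench when level; x across the width, +y towards the rear, z up from the floor; turns with the tray. The flat floor is 110 mm wide between side walls and 134 mm from the open lip (at y = -66) to the rear wall; walls stand 24 mm above the floor; the lip has no wall
- tip_bar (a point): centre of the tray's red round lifting bar (diameter 12 mm, 96 mm long, along x), 112 mm behind the tray's floor centre (44 mm behind the rear wall) and 50 mm above the tray floor (166 mm above the bench when level). Moves on an arc about the hinge (178 mm behind it and 54 mm above it when level); lift it to tip the tray
- pockets: grey pocket tray 190 x 130 x 16 mm (x, y, z), fixed, floor 4 mm thick, 4 mm walls 16 mm high in all; 3 pockets along x at -62, 0, 62 mm by 2 along y at -31.5, 31.5 mm, each about 58 mm square. Origin: centre of the underside
- gauge: hand plug gauge, 100 mm long, 90 g: black square handle 18 x 18 x 70 mm with a green and a red band, and a steel pin (diameter 14 and 12, 15 long) at each end. Long axis is x. Origin: middle of the handle's underside, z up through the handle. It starts lying on the tipping tray
- cradle: blue cradle for the gauge, fixed: base 124 x 60 x 8 mm with two saddles at x = -27 and 27 mm (8 mm thick) whose slots run along x, 24 mm wide, flared on top, floors 32 and tops 57 mm above the bench. The gauge's handle rests in both slots, along x, either way round, between two end stops (inner faces at x = -57 and 57, tops at 54 mm). Origin: underside centre
- cradle_seat (a point): middle between the two slot floors, 32 mm above the bench; the seated gauge's handle rests on this level
- cap: bystander: red plastic protector cap, 40 mm across, 22 mm tall, in one pocket of the pocket tray; leave it there. Origin: underside centre
- collar: bystander: brass ring 52 mm across, 20 mm high, on the bench to the robot's left; leave it
- brass1: brass (golden) pipe flange, 38 mm across and 34 mm tall, 0.13 kg: a round disc (diameter 38, 8 thick) with a coaxial neck (diameter 20) standing 26 mm above it; it starts upright, neck up, in one pocket of the grey pocket tray. Origin: centre of the disc's underside; z runs up the neck. May be absent (None)
- brass2: brass (golden) pipe flange, 38 mm across and 34 mm tall, 0.13 kg: a round disc (diameter 38, 8 thick) with a coaxial neck (diameter 20) standing 26 mm above it; it starts upright, neck up, in one pocket of the grey pocket tray. Origin: centre of the disc's underside; z runs up the neck. May be absent (None)
- brass3: brass (golden) pipe flange, 38 mm across and 34 mm tall, 0.13 kg: a round disc (diameter 38, 8 thick) with a coaxial neck (diameter 20) standing 26 mm above it; it starts upright, neck up, in one pocket of the grey pocket tray. Origin: centre of the disc's underside; z runs up the neck. May be absent (None)
- steel1: steel (silver) pipe flange, 38 mm across and 34 mm tall, 0.13 kg: a round disc (diameter 38, 8 thick) with a coaxial neck (diameter 20) standing 26 mm above it; it starts upright, neck up, in one pocket of the grey pocket tray. Origin: centre of the disc's underside; z runs up the neck. May be absent (None)
- steel2: steel (silver) pipe flange, 38 mm across and 34 mm tall, 0.13 kg: a round disc (diameter 38, 8 thick) with a coaxial neck (diameter 20) standing 26 mm above it; it starts upright, neck up, in one pocket of the grey pocket tray. Origin: centre of the disc's underside; z runs up the neck. May be absent (None)
Things that resemble listed ones, but are neither listed nor needed, are in the scene too. Leave any black or green look-alike of the brass3 alone.

How it is judged:
On the way, in this order (a step that is already met when the one before it is completed fails the run):
1. the gauge lies in its cradle, let go (horizontal distance between gauge and cradle_seat below 0.016 m and angle between the x axis of gauge and the x axis of cradle, either way round below 0.12 rad and z of gauge in the frame of cradle_seat between -0.005 and 0.023 m and contact force between the fingers and gauge below 0.3 N), for 0.2 s.
2. the yellow compartment is under the lip and all the brass flanges lie together on the level tray, let go (horizontal distance between yellow_mid and drop_point below 0.03 m and value of joint tip_tray below 0.08 rad and x of brass1 in the frame of tray_in between -0.06 and 0.06 m and y of brass1 in the frame of tray_in between -0.07 and 0.07 m and z of brass1 in the frame of tray_in between -0.005 and 0.048 m and contact force between the fingers and brass1 below 0.3 N and linear speed of each of brass1, brass2, brass3 below 0.05 m/s and x of brass2 in the frame of tray_in between -0.06 and 0.06 m and y of brass2 in the frame of tray_in between -0.07 and 0.07 m and z of brass2 in the frame of tray_in between -0.005 and 0.048 m and contact force between the fingers and brass2 below 0.3 N and x of brass3 in the frame of tray_in between -0.06 and 0.06 m and y of brass3 in the frame of tray_in between -0.07 and 0.07 m and z of brass3 in the frame of tray_in between -0.005 and 0.048 m and contact force between the fingers and brass3 below 0.3 N), for 0.2 s.
3. all the brass flanges are in the yellow compartment (x of each of brass1, brass2, brass3 in the frame of bin_axis above 0.004 m and y of each of brass1, brass2, brass3 in the frame of bin_axis above 0.004 m and horizontal distance between each of brass1, brass2, brass3 and bin_axis below 0.13 m and z of brass1 in the frame of bin_axis between -0.005 and 0.072 m and z of brass2 in the frame of bin_axis between -0.005 and 0.072 m and z of brass3 in the frame of bin_axis between -0.005 and 0.072 m), for 0.2 s.
4. the blue compartment is under the lip and all the steel flanges lie together on the level tray, let go (horizontal distance between blue_mid and drop_point below 0.03 m and value of joint tip_tray below 0.08 rad and x of steel1 in the frame of tray_in between -0.06 and 0.06 m and y of steel1 in the frame of tray_in between -0.07 and 0.07 m and z of steel1 in the frame of tray_in between -0.005 and 0.048 m and contact force between the fingers and steel1 below 0.3 N and linear speed of each of steel1, steel2 below 0.05 m/s and x of steel2 in the frame of tray_in between -0.06 and 0.06 m and y of steel2 in the frame of tray_in between -0.07 and 0.07 m and z of steel2 in the frame of tray_in between -0.005 and 0.048 m and contact force between the fingers and steel2 below 0.3 N), for 0.2 s.
5. all the steel flanges are in the blue compartment (x of each of steel1, steel2 in the frame of bin_axis below -0.004 m and y of each of steel1, steel2 in the frame of bin_axis above 0.004 m and horizontal distance between each of steel1, steel2 and bin_axis below 0.13 m and z of steel1 in the frame of bin_axis between -0.005 and 0.072 m and z of steel2 in the frame of bin_axis between -0.005 and 0.072 m), for 0.2 s.
At the end, for the whole second after the job is handed in: Brass flanges rest in the yellow and steel in the blue compartment, heaped no higher than the dividers; tray level (0.08 rad); gauge down in its cradle (16 mm, 0.12 rad); cap and collar within 40 mm of their start; all at rest (all of step 3 and all of step 5 and value of joint tip_tray below 0.08 rad and horizontal distance between gauge and cradle_seat below 0.016 m and angle between the x axis of gauge and the x axis of cradle, either way round below 0.12 rad and z of gauge in the frame of cradle_seat between -0.005 and 0.023 m and linear speed of each of brass1, brass2, brass3, steel1, steel2, gauge below 0.03 m/s and velocity of joint carousel between -0.1 and 0.1 rad/s and distance of each of cap, collar from where it was at the start of the episode below 0.04 m); the robot touches nothing.
It fails at once if a bystander (cap and collar) is moved more than 60 mm (distance of any of cap, collar from where it was at the start of the episode above 0.06 m).
Of brass1, brass2, brass3 only 2 to 3 are there at a start; the rules pass over those that are not, and their reading is None.
Of steel1, steel2 only 1 to 2 are there at a start; the rules pass over those that are not, and their reading is None.
At some moment in a run one of gauge, brass1, brass2, brass3, steel1, steel2 may be knocked a few centimetres aside while the robot is not near it.
Once in a run the grip may slacken for a moment while it holds something.
It also fails if it takes over 210 s, if anything falls off the work surface, if the arm or the gripper's body presses on something with over 40 N, if the wrist force passes 120 N, or if a joint passes its speed limit or range.

ROBOT

A 6-joint arm with a two-finger parallel gripper is mounted at the origin on the work surface. World frame = base frame: x ahead of the robot, y to its left, z up, the work surface at z = 0. Lengths are in m, angles in rad, forces in N, time in s.
With the tool pointing down it reaches from about 0.25 to 0.775 m from the base axis. Payload 4 kg.
Tool frame: the origin (TCP) lies between the finger pads; the fingertips stand 14 mm ahead of it and the grasp point (between the pads) lies 5 mm behind it (nose_length is the distance from the TCP to the fingertips, in m); z points along the fingers, y is the line along which they close (so a half turn about z gives the same grasp; the last joint's range is limited). The gripper opens to 94 mm and grips with 3 to 60 N. Pads are 16 mm wide; open, the fingers measure 119 mm over their backs; the gripper's body (75 mm by 177 mm) begins 78 mm behind the grasp point.
Start: joints at [-1.417, 0.087, 1.371, -0, 1.684, -0.103], TCP at [0.14, -0.532, 0.22] pointing down, gripper open.
Joint ranges: [-3.1, 3.1], [-0.76, 2.03], [0.27, 2.55], [-1.08, 4.22], [0.17, 2.65], [-2.57, 2.57]. Speed limits (rad/s): [2.79, 2.79, 3.14, 3.14, 3.14, 3.14].

INTERFACE

Orientations are given as [roll, pitch, yaw] about the fixed x, y, z axes, in that order (R = Rz(yaw) Ry(pitch) Rx(roll)).
In Python, from bench import * gives the robot as it stands.
- The arm moves only by the tool move_arm, never from a script. Its argument "steps" is one flat list of numbers, 7 for each row, row after row: the turn, a rotation vector about the world's x, y, z in rad, then the shift along the world's x, y, z in m, then the opening, from 0 (shut) to 1 (fully open). A call has 1 to 12 rows; each row is the pose to reach, as a shift and turn from the pose commanded when the call began; what a row does not reach only later rows make up. A row lasts 1/10 s, in which the tool goes at most 50 mm and 8.59 degrees, less where a joint would pass 70% of its speed; a pose out of reach is approached as far as the arm can. A call with a gripper value outside its range is refused whole. The fingers move at their own pace and stop on an object; the grip force is fixed at half the most. Time passes only in rows, so rows that repeat a pose let the fingers close. It gives the time, the measured TCP pose, the force, the opening and the grip force at its end, in the units of the state.
- get_obs(): the state, without advancing time (a new reading comes with each control period).
- snapshot(name): name is "side" or "top" or "wrist"; returns (picture, depth): 400x640x3 uint8, red, green, blue; 400x640 float32, m along the optical axis (not along the pixel's ray), 0 where there is no reading.
- camera_model(name): a dict with "fx", "fy", "cx", "cy" (pixels), "rvec" (rotation vector, rad) and "tvec" (3), from world to camera coordinates, as OpenCV has them. Camera axes: x right, y down, z forward; pixel columns grow to the right and rows downward; lengths in m; the calibration is good to about 2 mm. A picture is of the moment at which its call begins: read the wrist's pose just before it. camera_model takes no time and is no camera call; for the wrist camera it gives the pose at the moment of the call.
- close_job(): hands the job in; it is judged then, once.
Trained networks look in the newest picture that a camera, given by its name, has taken for a name from the list of things; names that differ only in an ending like _2 or _b are one class to them, and where a whole thing is asked for, a point or a joint stands for the part that bears it (a point fixed in the world has none). Each returns a list of dicts, best first, with "score" (0 to 1); they miss things now and then, are a little off and sometimes report something else, mostly with a low value. They report only what shows in the picture. A call takes as long as a camera call. They do not tell look-alikes from the thing itself.
- silhouettes(camera, target): "pixels" (400x640 bool, what is visible of it) and "uv" ([column, row] in pixels, amid what is visible of it).
- spot_point(camera, target): "uv" ([column, row] in pixels: a listed point, or the origin of a listed thing).
The state is a dict: "time": time; "joint_positions": joint angles; "qvel": joint speeds; "joint_torque": joint torques, N m; "tool_pos": TCP position; "ee_rot": TCP orientation; "wrist_force": force on the tool from outside, world axes, zero at the start; "wrist_torque": the same for the moment, N m; "width": finger opening in m; "finger_force": force on a finger pad.
Only numpy, scipy, OpenCV 4.12 (cv2) and the standard library are available. Lean on these libraries where they do the work, as an engineer would, in place of code of your own. Each camera call takes 0.05 s, during which the arm holds its last target. There are 200 camera calls.

## Working session

There is one attempt and no reset: what is moved stays moved. The work goes in short steps, Python scripts to look and compute and a tool call to move; the robot and the scene stay as the last step left them, time stands still between calls to the robot, and variables do not carry over. Pictures are saved under pics/ and viewed, at most 14 in all, crops included, and the job is handed in when it is done.

Besides the shell and the picture viewer there is one more tool, called in YAML: its name, and indented under it one key for each argument. move_arm: Moves the arm, as the interface text tells. Its arguments: {"type":"object","properties":{"steps":{"type":"array"}},"required":["steps"]}

```bash
mkdir -p pics
cat > h.py <<'E'
from bench import *
import numpy as np, cv2
def cam(n):
    m=camera_model(n); R=cv2.Rodrigues(np.array(m['rvec'],float))[0]; return m,R,np.array(m['tvec'],float).ravel()
def px2w(n,uv,d):
    m,R,t=cam(n); p=np.array([(uv[0]-m['cx'])/m['fx']*d,(uv[1]-m['cy'])/m['fy']*d,d]); return R.T@(p-t)
def px2z(n,uv,z):
    m,R,t=cam(n); r=R.T@np.array([(uv[0]-m['cx'])/m['fx'],(uv[1]-m['cy'])/m['fy'],1]); o=-R.T@t
    return o+r*(z-o[2])/r[2]
def cloud(n,depth):
    m,R,t=cam(n); v,u=np.mgrid[0:400,0:640]; 
    p=np.stack([(u-m['cx'])/m['fx']*depth,(v-m['cy'])/m['fy']*depth,depth],-1)
    return (p-t)@R
def snap(n,f=None):
    im,d=snapshot(n)
    if f: cv2.imwrite('pics/'+f,im[:,:,::-1])
    return im,d
E
python3 - <<'E'
from h import *
np.set_printoptions(precision=4,suppress=True)
for n in ['top','side']:
    im,d=snap(n,n+'0.png'); P=cloud(n,d)
    print(n,-cam(n)[1].T@cam(n)[2])
    for t in ['gauge','cradle','cap','collar','brass1','steel1','pockets','carousel','tip_tray']:
        for s in silhouettes(n,t):
            m=s['pixels']&(d>0); 
            if m.sum(): print(t,round(s['score'],2),np.round(s['uv']),m.sum(),np.median(P[m],0),P[m].min(0),P[m].max(0))
    for t in ['turn_bar','bin_axis','yellow_mid','blue_mid','tray_in','tip_bar','cradle_seat','gauge','cradle','pockets']:
        print(t,[(round(s['score'],2),np.round(s['uv'],1)) for s in spot_point(n,t)][:2])
print(get_obs())
E
```

```text
top [ 0.3648 -0.0206  1.2398]
gauge 0.62 [235. 162.] 192 [0.5923 0.2279 0.1316] [0.5465 0.2137 0.1092] [0.639  0.2441 0.138 ]
gauge 0.3 [232. 238.] 768 [0.3608 0.2642 0.0076] [ 0.2992  0.2354 -0.0057] [0.4263 0.2988 0.0604]
cradle 0.59 [229. 242.] 766 [0.3577 0.2637 0.0076] [ 0.2963  0.2332 -0.0044] [0.4228 0.3025 0.0604]
cap 0.65 [235. 162.] 176 [0.5888 0.2277 0.1318] [0.5449 0.2137 0.1124] [0.6321 0.2444 0.138 ]
cap 0.49 [230. 242.] 739 [0.3608 0.2642 0.0076] [ 0.2992  0.2354 -0.0014] [0.4224 0.2982 0.0604]
cap 0.47 [414. 183.] 36 [ 0.5494 -0.3296  0.0159] [ 0.5351 -0.3395  0.0075] [ 0.5689 -0.325   0.0279]
collar 0.56 [187. 206.] 161 [0.4522 0.4073 0.0176] [0.4291 0.3819 0.0007] [0.4782 0.4335 0.0259]
collar 0.18 [301. 173.] 5285 [0.5686 0.0501 0.0185] [ 0.4358 -0.0811 -0.0062] [0.7221 0.175  0.1332]
brass1 0.65 [404. 249.] 105 [ 0.336  -0.2931  0.0085] [ 0.3194 -0.3136  0.0018] [ 0.3515 -0.2774  0.0366]
brass1 0.58 [397. 177.] 110 [ 0.5588 -0.2752  0.0127] [ 0.5432 -0.2963  0.0007] [ 0.5802 -0.2605  0.0408]
brass1 0.56 [445. 212.] 109 [ 0.4553 -0.4288  0.009 ] [ 0.4377 -0.4478 -0
[... 3152 characters left out ...]
 137. ]))]
cradle_seat [(0.72, array([264.9, 184.2]))]
gauge [(0.53, array([330.4, 159.6]))]
cradle [(0.72, array([260.9, 195.1])), (0.6, array([372.1, 321.7]))]
pockets [(0.9, array([346.4, 310.1]))]
{'time': 2.0, 'joint_positions': array([-1.4171,  0.0872,  1.3707,  0.    ,  1.6836, -0.1031]), 'qvel': array([-0.0005,  0.0004, -0.0012, -0.0005,  0.0002, -0.0012]), 'joint_torque': array([ -0.0014, -34.0031, -30.2593,   0.0718,   0.0238,  -0.    ]), 'tool_pos': array([ 0.1397, -0.532 ,  0.2195]), 'ee_rot': array([ 3.1415, -0.    ,  0.2568]), 'wrist_force': array([-0.8281,  0.4527, -0.0841]), 'wrist_torque': array([-0.0125, -0.0086, -0.0412]), 'finger_force': 0.0, 'width': 0.09384674590249674}
```

Run:
```python
import cv2,numpy as np
a=cv2.imread('pics/top0.png'); b=cv2.imread('pics/side0.png')
A=cv2.resize(a[120:270,150:470],(800,375),interpolation=cv2.INTER_CUBIC)
B=cv2.resize(b[260:390,240:410],(400,306) if 0 else (294,225),interpolation=cv2.INTER_CUBIC)
C=cv2.resize(b[110:260,220:470],(375,225),interpolation=cv2.INTER_CUBIC)
o=np.zeros((600,800,3),np.uint8); o[:375]=A; o[375:,:294]=B; o[375:,300:675]=C
cv2.imwrite('pics/v1.png',o)
```

```text
(no output)
```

View pics/v1.png

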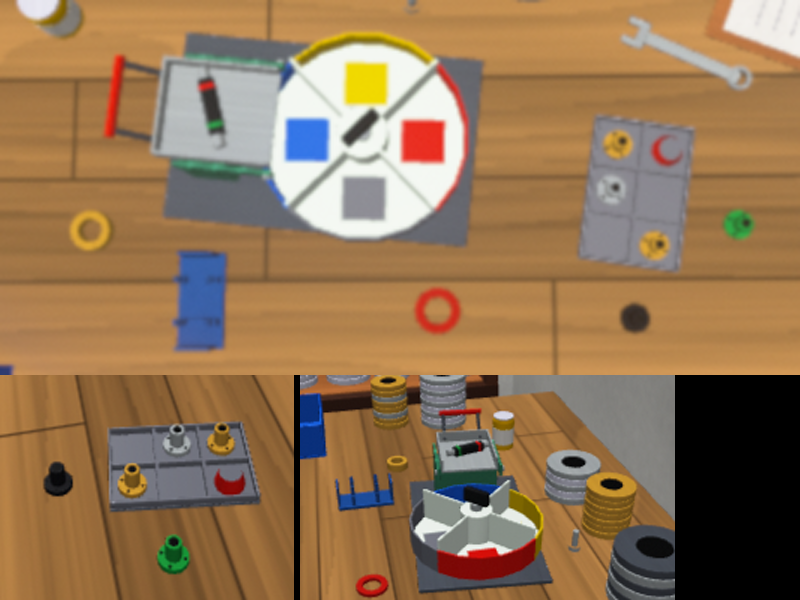

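The picture shows (crop of top view): the gauge on the tray (top px 235,162), the cradle (230,242), brass flanges in pockets at (397,177) and (411,218), steel at (392,195), and the red cap at (414,183). The look-alikes to leave are black (404,249) and green (445,212), plus a loose red ring. The blue compartment is now at the lip and yellow is a quarter turn clockwise of it.

Run:
```python
from h import *
np.set_printoptions(precision=4,suppress=True)
def pca(q):
    c=q[:,:2].mean(0); w,v=np.linalg.eigh(np.cov((q[:,:2]-c).T)); ax=v[:,1]; r=(q[:,:2]-c)@ax
    rect=cv2.minAreaRect(q[:,:2].astype(np.float32)*1000)
    return len(q),q.mean(0),'rect',np.round(rect[0],1),np.round(rect[1],1),'ang',np.degrees(np.arctan2(ax[1],ax[0])),'ext',np.ptp(r)
def box(P,d,x0,x1,y0,y1,z0,z1):
    return (d>0)&(P[...,0]>x0)&(P[...,0]<x1)&(P[...,1]>y0)&(P[...,1]<y1)&(P[...,2]>z0)&(P[...,2]<z1)
for n in ['top','side']:
    im,d=snap(n); P=cloud(n,d); I=im.astype(int)
    print(n)
    for nm,(x,y) in dict(bA=(.56,-.277),bB=(.432,-.322),s=(.502,-.268),bk=(.336,-.293)).items():
        m=box(P,d,x-.03,x+.03,y-.03,y+.03,.034,.05); 
        if m.sum(): print(nm,pca(P[m]))
    print('turnbar',pca(P[box(P,d,.5,.64,-.02,.12,.115,.14)]))
    m=box(P,d,.5,.7,.3,.46,.1,.19)&(I[...,0]>120)&(I[...,1]<80); print('tipbar',pca(P[m]))
    m=box(P,d,.5,.68,.15,.32,.123,.138); print('gauge',pca(P[m])) 
    g=box(P,d,.535,.65,.17,.28,.119,.14); print('gauge2',pca(P[g]))
    dark=g&(I.sum(-1)<150); print('dark',pca(P[dark]))
    print('cradle all',pca(P[box(P,d,.28,.45,.21,.33,.004,.065)]),'\n base',pca(P[box(P,d,.28,.45,.21,.33,.004,.014)]))
    q=P[box(P,d,.28,.45,.21,.33,.045,.065)]; print('saddles',pca(q))
    m=box(P,d,.4,.75,-.12,.2,.055,.07); q=P[m]; A=np.c_[2*q[:,:2],np.ones(len(q))]; 
    rr=np.hypot(q[:,0]-.573,q[:,1]-.045); q=q[rr>.11]; A=np.c_[2*q[:,:2],np.ones(len(q))]
    s=np.linalg.lstsq(A,(q[:,:2]**2).sum(1),rcond=None)[0]; print('wall',s[:2],np.sqrt(s[2]+s[:2]@s[:2]))
    m=box(P,d,.5,.68,.13,.35,.132,.148); q=P[m]; print('traywalls',pca(q))
```

```text
top
bA (26, array([ 0.5608, -0.2791,  0.0378]), 'rect', array([ 560.4, -279.6]), array([16.9, 16.6]), 'ang', np.float64(133.4407930340869), 'ext', np.float64(0.01802932427390866))
bB (29, array([ 0.4294, -0.3225,  0.0372]), 'rect', array([ 429.6, -322.9]), array([17.1, 17.5]), 'ang', np.float64(121.28576882558029), 'ext', np.float64(0.01770534027285689))
s (27, array([ 0.5024, -0.2685,  0.0382]), 'rect', array([ 502.2, -268.6]), array([16.6, 16.4]), 'ang', np.float64(157.37619520774282), 'ext', np.float64(0.018653343063869274))
bk (13, array([ 0.3349, -0.295 ,  0.0358]), 'rect', array([ 336.2, -294.9]), array([18.8, 10.8]), 'ang', np.float64(177.60278938155116), 'ext', np.float64(0.018612574259958894))
turnbar (91, array([0.5672, 0.0517, 0.1251]), 'rect', array([567.7,  51.4]), array([13.9, 53.3]), 'ang', np.float64(133.30013586044757), 'ext', np.float64(0.053321967717657626))
tipbar (137, array([0.5958, 0.3321, 0.1694]), 'rect', array([597.4, 333. ]), array([12.6, 95.5]), 'ang', np.float64(173.70238292509796), 'ext', np.float64(0.09547183134162407))
gauge (441, array([0.5928, 0.2374
[... 3005 characters left out ...]

 base (310, array([0.3625, 0.2597, 0.0083]), 'rect', array([357.8, 262.1]), array([143.8,  82. ]), 'ang', np.float64(179.9182494329128), 'ext', np.float64(0.14623692652446912))
saddles (58, array([0.3614, 0.2607, 0.0524]), 'rect', array([364.4, 263.7]), array([ 54.2, 122.3]), 'ang', np.float64(179.95066991572318), 'ext', np.float64(0.12243146159755502))
wall [0.5702 0.0507] 0.12927695197469755
traywalls (257, array([0.5949, 0.2522, 0.1372]), 'rect', array([588.9, 235.3]), array([165.5, 118.7]), 'ang', np.float64(96.42438025299862), 'ext', np.float64(0.17881277248649702))<stdin>:4: RuntimeWarning: Degrees of freedom <= 0 for slice
  c *= np.true_divide(1, fact)
  c *= np.true_divide(1, fact)
```

move_arm:
  steps: [0,0,0,0.45,0.74,0.13,0.6,0,0,0,0.45,0.74,0.13,0.6,0,0,0,0.45,0.74,0.13,0.6,0,0,0,0.45,0.74,0.13,0.6,0,0,0,0.45,0.74,0.13,0.6,0,0,0,0.45,0.74,0.13,0.6,0,0,0,0.45,0.74,0.13,0.6,0,0,0,0.45,0.74,0.13,0.6,0,0,0,0.45,0.74,0.13,0.6,0,0,0,0.45,0.74,0.13,0.6,0,0,0,0.45,0.74,0.13,0.6,0,0,0,0.45,0.74,0.13,0.6]

```text
time: 3.3
tool_pos: [0.4486, -0.023, 0.3093]
ee_rot: [3.141, -0.001, 0.257]
wrist_force: [0.4, -0.0, 0.8]
width: 0.0566
finger_force: 0.0
```

move_arm:
  steps: [0,0,0,0.03,0.26,0.05,0.6,0,0,0,0.03,0.26,0.05,0.6,0,0,0,0.03,0.26,0.05,0.6,0,0,0,0.03,0.26,0.05,0.6,0,0,0,0.03,0.26,0.05,0.6,0,0,0,0.03,0.26,0.05,0.6,0,0,0,0.03,0.26,0.05,0.6,0,0,0,0.03,0.26,0.05,0.6]

```text
time: 4.1
tool_pos: [0.478, 0.234, 0.3582]
ee_rot: [3.14, 0.001, 0.256]
wrist_force: [0.7, 0.1, -0.5]
width: 0.0563
finger_force: 0.0
```

Run:
```python
from h import *
np.set_printoptions(precision=4,suppress=True)
o=get_obs(); print(o['tool_pos'],o['ee_rot'],o['joint_positions'])
im,d=snap('wrist','w1.png'); print(camera_model('wrist')); P=cloud('wrist',d)
for t in ['gauge','cradle','tip_tray']:
    for s in silhouettes('wrist',t): print(t,s['score'],s['uv'],s['pixels'].sum(),np.median(P[s['pixels']&(d>0)],0))
for t in ['gauge','cradle_seat','tray_in','bin_axis','turn_bar','tip_bar','cradle']:
    print(t,[(round(s['score'],2),np.round(s['uv'],1),px2w('wrist',s['uv'],d[int(s['uv'][1]),int(s['uv'][0])])) for s in spot_point('wrist',t)][:2])
```

```text
[0.478  0.234  0.3582] [3.1405 0.0009 0.2562] [ 0.3494  0.0635  1.1227 -0.0011  1.9564  1.6636]
{'fx': 279.27173205331, 'fy': 279.27173205331, 'cx': 317.0074941259625, 'cy': 198.2179625760678, 'rvec': array([-2.3167,  1.7903,  0.232 ]), 'tvec': array([0.104 , 0.4424, 0.6569])}
gauge 0.67 [339.8, 96.0] 1040 [0.5937 0.2284 0.1321]
cradle 0.98 [288.0, 217.8] 1750 [0.3682 0.2593 0.0082]
cradle 0.62 [332.0, 94.7] 9925 [0.5934 0.2392 0.1151]
tip_tray 0.86 [329.7, 95.5] 10417 [0.5938 0.241  0.1151]
gauge [(0.9, array([338.9,  96.2]), array([0.5923, 0.2322, 0.1323])), (0.52, array([458.2, 147.5]), array([0.5697, 0.0524, 0.1271]))]
cradle_seat [(0.69, array([287.5, 220.7]), array([0.3606, 0.2614, 0.008 ]))]
tray_in [(0.85, array([346.8, 106.6]), array([0.5823, 0.2193, 0.1345])), (0.67, array([575.3, 256.8]), array([ 0.4327, -0.3144,  0.0104]))]
bin_axis [(0.72, array([425.3, 145.8]), array([0.5617, 0.0811, 0.0822]))]
turn_bar [(0.97, array([457.7, 144.4]), array([0.574 , 0.0542, 0.1238])), (0.44, array([343.3, 104.6]), array([0.5836, 0.2249, 0.1333]))]
tip_bar [(0.78, array([259.7,  64.5]), array([0.5984, 0.3338, 0.169 ])), (0.51, array([285.6, 220.5]), array([0.3598, 0.2658, 0.0076]))]
cradle [(0.68, array([288.2, 217.8]), array([0.3667, 0.2623, 0.0083]))]
```

View pics/w1.png

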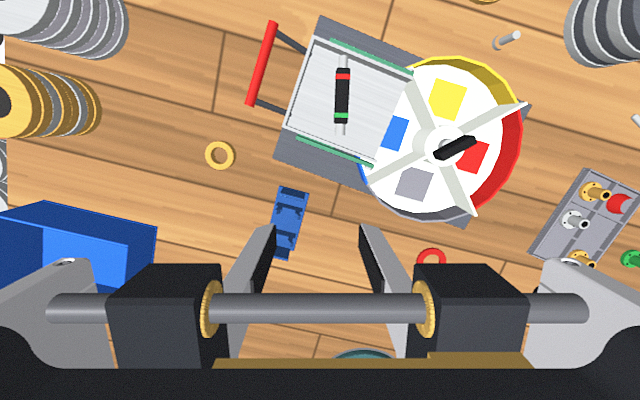

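The wrist picture shows the gauge on the tray around (342,96), the cradle at (288,222) and the turn bar at (457,147).

Run:
```python
from h import *
np.set_printoptions(precision=4,suppress=True)
im,d=snap('wrist'); P=cloud('wrist',d); I=im.astype(int)
s=silhouettes('wrist','gauge')[0]['pixels']&(d>0)
q=P[s&(P[...,2]>.12)]; r=cv2.minAreaRect(q[:,:2].astype(np.float32)*1000); print('gauge',r,q.mean(0)); 
x=q[:,:2]-q[:,:2].mean(0); v=np.linalg.svd(x,full_matrices=False)[2][0]; print(np.degrees(np.arctan2(v[1],v[0])))
blue=(I[...,2]>I[...,0]+40)&(d>0)&(abs(P[...,0]-.362)<.09)&(abs(P[...,1]-.263)<.06)&(P[...,2]>.003)
for z0,z1 in [(.004,.013),(.028,.036),(.05,.06)]:
    q=P[blue&(P[...,2]>z0)&(P[...,2]<z1)]; print(z0,len(q),cv2.minAreaRect(q[:,:2].astype(np.float32)*1000))
red=(I[...,0]>120)&(I[...,1]<80)&(P[...,2]>.15)&(d>0)&(P[...,1]>.28); q=P[red]; print('bar',cv2.minAreaRect(q[:,:2].astype(np.float32)*1000),q[:,2].max())
m=(d>0)&(np.hypot(P[...,0]-.57,P[...,1]-.05)<.05)&(P[...,2]>.122);q=P[m];print('turn',cv2.minAreaRect(q[:,:2].astype(np.float32)*1000),q[:,2].max())
```

```text
gauge ((593.1940307617188, 228.5272674560547), (99.49418640136719, 18.384965896606445), 13.164530754089355) [0.5932 0.229  0.1314]
-166.71628415745076
0.004 959 ((362.43902587890625, 264.1619873046875), (58.399227142333984, 123.47542572021484), 89.44912719726562)
0.028 211 ((363.5052490234375, 263.3518981933594), (49.38633728027344, 120.6345443725586), 89.57768249511719)
0.05 183 ((362.3228759765625, 262.79803466796875), (123.43596649169922, 48.14628601074219), 0.7137545347213745)
bar ((598.2412109375, 332.34259033203125), (11.796063423156738, 94.93263244628906), 84.1977767944336) 0.17258403015831014
turn ((568.5888061523438, 51.48479461669922), (14.153892517089844, 53.160614013671875), 44.08643341064453) 0.12807324095202616
```

move_arm:
  steps: [0,0,-0.026,0.115,-0.0055,-0.16,0.5,0,0,-0.026,0.115,-0.0055,-0.16,0.5,0,0,-0.026,0.115,-0.0055,-0.16,0.5,0,0,-0.026,0.115,-0.0055,-0.16,0.5,0,0,-0.026,0.115,-0.0055,-0.16,0.5,0,0,-0.026,0.115,-0.0055,-0.195,0.5,0,0,-0.026,0.115,-0.0055,-0.225,0.5,0,0,-0.026,0.115,-0.0055,-0.225,0.5,0,0,-0.026,0.115,-0.0055,-0.225,0,0,0,-0.026,0.115,-0.0055,-0.225,0,0,0,-0.026,0.115,-0.0055,-0.225,0,0,0,-0.026,0.115,-0.0055,-0.225,0]

```text
time: 5.95
tool_pos: [0.5932, 0.2297, 0.1346]
ee_rot: [-3.141, -0.001, 0.231]
wrist_force: [0.2, 1.6, 1.1]
width: 0.0183
finger_force: 0.5
```

move_arm:
  steps: [0,0,0,0,0,0,0,0,0,0,0,0,0,0,0,0,0,0,0,0.03,0,0,0,0,0,0,0.07,0,0,0,0,0,0,0.07,0,0,0,-0.231,-0.2305,0.0343,0.07,0,0,0,-0.231,-0.2305,0.0343,0.07,0,0,0,-0.231,-0.2305,0.0343,0.07,0,0,0,-0.231,-0.2305,0.0343,0.07,0,0,0,-0.231,-0.2305,0.0343,0.07,0,0,0,-0.231,-0.2305,0.0343,0.07,0,0,0,-0.231,-0.2305,0.0343,0.07,0]

```text
time: 7.15
tool_pos: [0.3622, 0.2637, 0.2031]
ee_rot: [3.141, -0.001, 0.001]
wrist_force: [0.2, -0.3, -0.5]
width: 0.0174
finger_force: 30.0
```

Run:
```python
from h import *
np.set_printoptions(precision=4,suppress=True)
o=get_obs();print(o['tool_pos'],o['ee_rot'],o['width'],o['finger_force'])
for n in ['top','side']:
    im,d=snap(n); P=cloud(n,d)
    m=(d>0)&(abs(P[...,0]-.3625)<.08)&(abs(P[...,1]-.264)<.05)&(P[...,2]>.17)&(P[...,2]<.208)
    if n=='top': 
        continue
    q=P[m]; I=im[m].astype(int)
    print(n,len(q),q.min(0),q.max(0)); 
    cv2.imwrite('pics/g.png',cv2.resize(im[110:230,200:360,::-1],(640,480)))
```

```text
[0.3622 0.2637 0.2031] [ 3.1411 -0.0005  0.0008] 0.01740276815904514 29.99895930290222
side 188 [0.3161 0.24   0.1849] [0.4145 0.2743 0.208 ]
```

View pics/g.png

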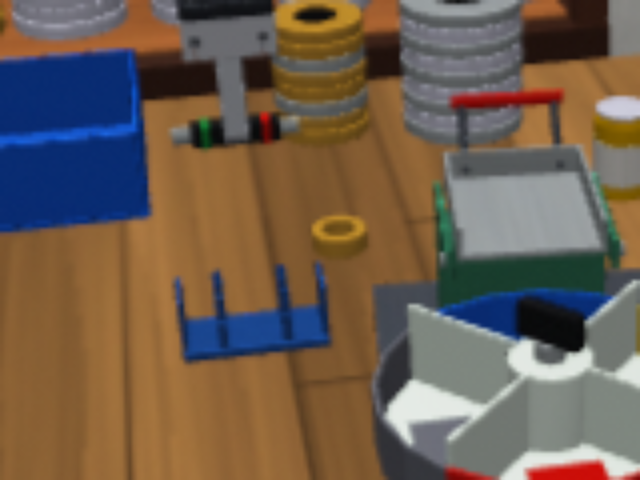

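The gauge is held level and centred over the cradle, so I lower it.

move_arm:
  steps: [0,0,0,0,0,-0.05,0,0,0,0,0,0,-0.1,0,0,0,0,0,0,-0.12,0,0,0,0,0,0,-0.135,0,0,0,0,0,0,-0.145,0,0,0,0,0,0,-0.151,0,0,0,0,0,0,-0.152,0,0,0,0,0,0,-0.152,0,0,0,0,0,0,-0.152,0.5,0,0,0,0,0,-0.152,0.5,0,0,0,0,0,-0.152,0.5,0,0,0,0,0,-0.152,0.5]

```text
time: 8.45
tool_pos: [0.3627, 0.264, 0.052]
ee_rot: [-3.141, -0.001, -0.0]
wrist_force: [0.5, -0.8, -0.9]
width: 0.0451
finger_force: 0.0
```

move_arm:
  steps: [0,0,0,0,0,0.02,0.5,0,0,0,0,0,0.06,0.5,0,0,0,0,0,0.11,0.5,0,0,0,0,0,0.16,0.5,0,0,-0.8,0.206,-0.2125,0.16,0.5,0,0,-0.8,0.206,-0.2125,0.16,0.5,0,0,-0.8,0.206,-0.2125,0.16,0.5,0,0,-0.8,0.206,-0.2125,0.16,0.5,0,0,-0.8,0.206,-0.2125,0.16,0.5,0,0,-0.8,0.206,-0.2125,0.16,0.5,0,0,-0.8,0.206,-0.2125,0.16,0.5,0,0,-0.8,0.206,-0.2125,0.16,0.5]

```text
time: 9.65
tool_pos: [0.5685, 0.0507, 0.2109]
ee_rot: [3.141, 0.002, -0.801]
wrist_force: [-0.5, 0.2, -0.7]
width: 0.0468
finger_force: 0.0
```

Run:
```python
from h import *
np.set_printoptions(precision=4,suppress=True)
o=get_obs();print(o['tool_pos'],o['ee_rot'],o['width'],o['joint_positions'])
for n in ['top','side']:
    im,d=snap(n); P=cloud(n,d)
    m=(d>0)&(abs(P[...,0]-.3625)<.08)&(abs(P[...,1]-.264)<.05)&(P[...,2]>.035)&(P[...,2]<.055)
    if n=='top': cv2.imwrite('pics/c2.png',cv2.resize(im[210:270,190:270,::-1],(640,480),interpolation=cv2.INTER_CUBIC))
    for s in silhouettes(n,'gauge'):
        k=s['pixels']&(d>0);print(n,s['score'],s['uv'],np.median(P[k],0),P[k].min(0),P[k].max(0))
```

```text
[0.5685 0.0507 0.2109] [ 3.1407  0.0016 -0.8014] 0.04680495540978778 [-0.0107  0.1366  1.3333  0.0005  1.6734  2.3616]
top 0.54 [232.3, 238.0] [0.3641 0.2619 0.0478] [0.3144 0.2515 0.0025] [0.4113 0.2817 0.0548]
top 0.52 [294.4, 182.7] [0.5416 0.0538 0.018 ] [ 0.4463 -0.0793  0.0062] [0.6841 0.1656 0.5451]
side 0.72 [371.2, 322.8] [ 0.5496 -0.358   0.0157] [ 0.5361 -0.3646  0.0038] [ 0.5769 -0.3372  0.0269]
side 0.43 [265.5, 183.5] [0.3701 0.2577 0.0472] [0.322  0.2387 0.0326] [0.4057 0.2736 0.0571]
```

View pics/c2.png

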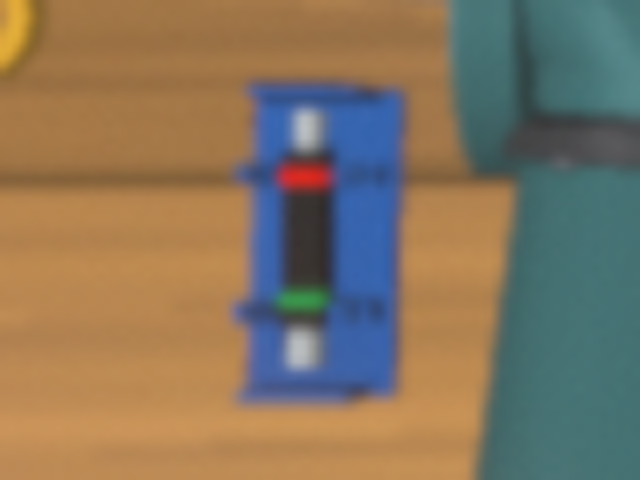

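The gauge lies in both saddles between the end stops. Next I turn the bin.

move_arm:
  steps: [0,0,0,0,0,-0.05,0.5,0,0,0,0,0,-0.08,0.5,0,0,0,0,0,-0.096,0.5,0,0,0,0,0,-0.096,0.5,0,0,0,0,0,-0.096,0,0,0,0,0,0,-0.096,0,0,0,0,0,0,-0.096,0,0,0,0,0,0,-0.096,0,0,0,0,0,0,-0.096,0,0,0,0,0,0,-0.096,0,0,0,0,0,0,-0.096,0]

```text
time: 10.95
tool_pos: [0.5694, 0.0516, 0.1166]
ee_rot: [-3.139, -0.001, -0.8]
wrist_force: [1.6, 2.0, 5.5]
width: 0.0141
finger_force: 30.0
```

move_arm:
  steps: [0,0,0.1,0,0,0,0,0,0,0.23,0,0,0,0,0,0,0.36,0,0,0,0,0,0,0.49,0,0,0,0,0,0,0.62,0,0,0,0,0,0,0.75,0,0,0,0,0,0,0.88,0,0,0,0,0,0,1.01,0,0,0,0,0,0,1.14,0,0,0,0,0,0,1.27,0,0,0,0,0,0,1.38,0,0,0,0,0,0,1.46,0,0,0,0]

```text
time: 12.15
tool_pos: [0.5695, 0.0528, 0.1167]
ee_rot: [-3.141, -0.004, 0.664]
wrist_force: [2.2, 4.1, 4.2]
width: 0.014
finger_force: 30.0
```

move_arm:
  steps: [0,0,0,0,0,0,0,0,0,0,0,0,0,0,0,0,0,0,0,0,0.5,0,0,0,0,0,0,0.5,0,0,0,0,0,0,0.5,0,0,0,0,0,0,0.5,0,0,0,0,0,0.04,0.5,0,0,0,0,0,0.08,0.5,0,0,0,0,0,0.12,0.5,0,0,0,0,0,0.15,0.5]

```text
time: 13.15
tool_pos: [0.5688, 0.051, 0.2685]
ee_rot: [3.14, -0.002, 0.659]
wrist_force: [0.6, -0.4, 0.0]
width: 0.0467
finger_force: 0.0
```

move_arm:
  steps: [0,0,0.741,-0.069,-0.411,0,0.4,0,0,0.741,-0.069,-0.411,0,0.4,0,0,0.741,-0.069,-0.411,0,0.4,0,0,0.741,-0.069,-0.411,0,0.4,0,0,0.741,-0.069,-0.411,0,0.4,0,0,0.741,-0.069,-0.411,0,0.4,0,0,0.741,-0.069,-0.411,0,0.4,0,0,0.741,-0.069,-0.411,0,0.4,0,0,0.741,-0.069,-0.411,0,0.4,0,0,0.741,-0.069,-0.411,0,0.4,0,0,0.741,-0.069,-0.411,0,0.4]

```text
time: 14.25
tool_pos: [0.499, -0.3602, 0.2648]
ee_rot: [-3.14, -0.001, 1.399]
wrist_force: [-0.0, 0.3, 0.0]
width: 0.0377
finger_force: 0.0
```

```bash
cat > look.py <<'E'
from h import *
np.set_printoptions(precision=4,suppress=True)
def necks(n,f=None,box=(.36,.64,-.42,-.2),z=(.034,.046)):
    im,d=snap(n,f); P=cloud(n,d)
    m=(d>0)&(P[...,0]>box[0])&(P[...,0]<box[1])&(P[...,1]>box[2])&(P[...,1]<box[3])&(P[...,2]>z[0])&(P[...,2]<z[1])
    k,l,st,c=cv2.connectedComponentsWithStats(m.astype(np.uint8))
    for i in range(1,k):
        if st[i,4]<8: continue
        q=P[l==i]; (e,r)=cv2.minEnclosingCircle(q[:,:2].astype(np.float32)); print(n,np.round(c[i]),st[i,4],'rgb',np.median(im[l==i],0),np.array(e),round(r,4),round(q[:,2].mean(),4))
E
python3 - <<'E'
from look import *
o=get_obs();print(o['tool_pos'],o['ee_rot'],o['joint_positions'])
necks('wrist','w2.png'); necks('top'); necks('side')
for t in ['turn_bar']: 
    im,d=snap('top');P=cloud('top',d);m=(d>0)&(np.hypot(P[...,0]-.568,P[...,1]-.051)<.05)&(P[...,2]>.115);print(cv2.minAreaRect(P[m][:,:2].astype(np.float32)*1000))
E
```

```text
[ 0.499  -0.3602  0.2648] [-3.1405 -0.0014  1.3989] [-0.7177  0.2329  1.1156  0.0006  1.7947 -0.5456]
wrist [309. 112.] 174 rgb [192.  194.5 198.5] [ 0.5044 -0.2696] 0.01 0.037
wrist [354. 112.] 179 rgb [234. 187.  98.] [ 0.564  -0.2799] 0.01 0.037
wrist [265. 161.] 156 rgb [222. 169.  88.] [ 0.4317 -0.3235] 0.01 0.0371
top [398. 176.] 28 rgb [178.  135.5  53. ] [ 0.5603 -0.2795] 0.0099 0.0382
top [396. 194.] 31 rgb [159. 163. 164.] [ 0.5024 -0.2684] 0.0094 0.0376
top [413. 217.] 24 rgb [161.5 124.5  54. ] [ 0.4286 -0.3228] 0.0095 0.0378
side [342. 292.] 52 rgb [116.5 121.  120. ] [ 0.5045 -0.27  ] 0.011 0.0376
side [367. 291.] 47 rgb [143. 104.  37.] [ 0.5649 -0.2811] 0.0107 0.0379
side [316. 314.] 59 rgb [151. 116.  41.] [ 0.4318 -0.3233] 0.0103 0.0383
((567.409912109375, 51.67678451538086), (53.48035430908203, 13.788636207580566), 37.543922424316406)
```

View pics/w2.png

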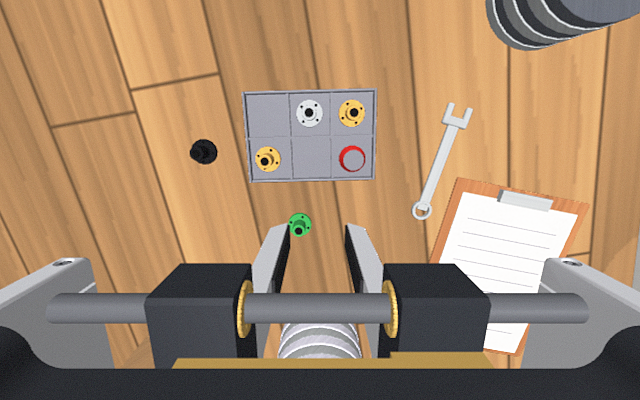

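Enlarged wrist view: the golden flanges with bolt holes in pockets at (354,112) and (265,161) are the brass ones, and the silver one at (309,112) is the steel. The black (203,152) and green (299,224) look-alikes lie outside the tray and stay, and the red cap is at (352,158). Grasping the first brass flange now.

move_arm:
  steps: [0,0,0,0.065,0.08,-0.14,0.4,0,0,0,0.065,0.08,-0.14,0.4,0,0,0,0.065,0.08,-0.14,0.4,0,0,0,0.065,0.08,-0.14,0.4,0,0,0,0.065,0.08,-0.185,0.4,0,0,0,0.065,0.08,-0.22,0.4,0,0,0,0.065,0.08,-0.235,0.4,0,0,0,0.065,0.08,-0.235,0.4,0,0,0,0.065,0.08,-0.235,0,0,0,0,0.065,0.08,-0.235,0,0,0,0,0.065,0.08,-0.235,0,0,0,0,0.065,0.08,-0.235,0]

```text
time: 15.65
tool_pos: [0.5653, -0.2805, 0.0331]
ee_rot: [3.139, 0.001, 1.401]
wrist_force: [-1.2, 1.2, 6.1]
width: 0.0191
finger_force: 30.0
```

move_arm:
  steps: [0,0,0,0,0,0,0,0,0,0,0,0,0,0,0,0,0,0,0,0,0,0,0,0,0,0,0.03,0,0,0,0,0,0,0.08,0,0,0,0,0,0,0.13,0,0,0,0,0,0,0.18,0,0,0,0,0,0,0.2,0,0,0,0,0,0,0.2,0]

```text
time: 16.55
tool_pos: [0.5663, -0.2809, 0.2364]
ee_rot: [3.131, 0.004, 1.401]
wrist_force: [1.3, 0.6, -0.8]
width: 0.0196
finger_force: 3.0
```

move_arm:
  steps: [0,0,0,0,0,0,0,0,0,0,0,0,0,0,0,0,0,0,0,0,0]

```text
time: 16.85
tool_pos: [0.5636, -0.2792, 0.2272]
ee_rot: [-3.137, -0.002, 1.401]
wrist_force: [0.6, 0.4, -1.8]
width: 0.0193
finger_force: 30.0
```

Run:
```python
from look import *
o=get_obs();print(o['tool_pos'],o['ee_rot'],o['width'],o['finger_force'])
im,d=snap('side');P=cloud('side',d); m=camera_model('side')
uv=cv2.projectPoints(np.array([o['tool_pos']]),m['rvec'],m['tvec'],np.array([[m['fx'],0,m['cx']],[0,m['fy'],m['cy']],[0,0,1]]),None)[0].ravel().astype(int);print(uv)
u,v=uv; cv2.imwrite('pics/s3.png',cv2.resize(im[v-30:v+60,u-50:u+50,::-1],(400,360),interpolation=cv2.INTER_CUBIC))
```

```text
[ 0.5636 -0.2792  0.2272] [-3.1366 -0.002   1.4007] 0.01926057065043921 29.99881535768509
[372 225]
```

View pics/s3.png

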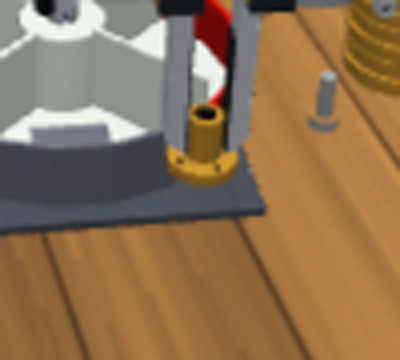

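The brass flange is held by its neck, with the disc just under the fingertips, and the grip is back to 30 N. Carrying it to the tray now.

move_arm:
  steps: [0,0,0.065,0.026,0.53,0,0,0,0,0.065,0.026,0.53,0,0,0,0,0.065,0.026,0.53,0,0,0,0,0.065,0.026,0.53,0,0,0,0,0.065,0.026,0.53,0,0,0,0,0.065,0.026,0.53,0,0,0,0,0.065,0.026,0.53,0,0,0,0,0.065,0.026,0.53,0,0,0,0,0.065,0.026,0.53,0,0,0,0,0.065,0.026,0.53,0,0,0,0,0.065,0.026,0.53,0,0,0,0,0.065,0.026,0.53,0,0]

```text
time: 18.1
tool_pos: [0.5893, 0.2547, 0.2284]
ee_rot: [-3.138, -0.0, 1.472]
wrist_force: [-0.4, -2.2, -1.6]
width: 0.0188
finger_force: 30.0
```

```bash
cat >> look.py <<'E'
def held():
    o=get_obs();t=o['tool_pos'];print(t,o['ee_rot'],o['width'],o['finger_force'])
    im,d=snap('side');P=cloud('side',d)
    m=(d>0)&(abs(P[...,0]-t[0])<.025)&(abs(P[...,1]-t[1])<.03)&(P[...,2]<t[2]+.005)&(P[...,2]>t[2]-.05)
    q=P[m]; print(len(q),q.min(0)-t if len(q) else '',np.percentile(q[:,2],5)-t[2] if len(q) else '')
E
python3 - <<'E'
from look import *
held()
E
```

```text
[0.5893 0.2547 0.2284] [-3.1385 -0.0004  1.4719] 0.018832203647207234 29.998940527439117
129 [-0.0205 -0.0189 -0.029 ] -0.02615102920414908
```

move_arm:
  steps: [0,0,0,0,-0.003,-0.045,0,0,0,0,0,-0.003,-0.065,0,0,0,0,0,-0.003,-0.076,0,0,0,0,0,-0.003,-0.082,0,0,0,0,0,-0.003,-0.0835,0,0,0,0,0,-0.003,-0.0835,0,0,0,0,0,-0.003,-0.0835,0.4,0,0,0,0,-0.003,-0.0835,0.4,0,0,0,0,-0.003,-0.0835,0.4,0,0,0,0,-0.003,-0.07,0.4,0,0,0,0,-0.003,-0.03,0.4,0,0,0,0,-0.003,0,0.4]

```text
time: 19.35
tool_pos: [0.5906, 0.2474, 0.2333]
ee_rot: [3.14, -0.001, 1.466]
wrist_force: [-0.1, 0.7, -0.0]
width: 0.0373
finger_force: 0.0
```

move_arm:
  steps: [0,0,-0.07,-0.158,-0.576,0,0.4,0,0,-0.07,-0.158,-0.576,0,0.4,0,0,-0.07,-0.158,-0.576,0,0.4,0,0,-0.07,-0.158,-0.576,0,0.4,0,0,-0.07,-0.158,-0.576,0,0.4,0,0,-0.07,-0.158,-0.576,0,0.4,0,0,-0.07,-0.158,-0.576,0,0.4,0,0,-0.07,-0.158,-0.576,0,0.4,0,0,-0.07,-0.158,-0.576,0,0.4,0,0,-0.07,-0.158,-0.576,0,0.4,0,0,-0.07,-0.158,-0.576,0,0.4,0,0,-0.07,-0.158,-0.576,0,0.4]

```text
time: 20.55
tool_pos: [0.4318, -0.3309, 0.2324]
ee_rot: [3.139, 0.001, 1.395]
wrist_force: [0.6, 0.2, -0.2]
width: 0.0372
finger_force: 0.0
```

Run:
```python
from look import *
o=get_obs();print(o['tool_pos'],o['ee_rot'])
necks('side');necks('top');necks('wrist')
necks('side',None,(.5,.68,.14,.32),(.142,.16)); necks('top',None,(.5,.68,.14,.32),(.142,.16))
```

```text
[ 0.4318 -0.3309  0.2324] [3.1393 0.0014 1.3954]
side [342. 292.] 51 rgb [118. 122. 122.] [ 0.5033 -0.269 ] 0.0106 0.0382
side [316. 314.] 58 rgb [154.  119.   42.5] [ 0.4309 -0.323 ] 0.0111 0.038
top [395. 195.] 25 rgb [155. 158. 158.] [ 0.5023 -0.2682] 0.0099 0.0376
top [413. 217.] 29 rgb [175. 135.  53.] [ 0.4296 -0.3217] 0.0093 0.0374
wrist [365. 122.] 207 rgb [214. 218. 220.] [ 0.5047 -0.2672] 0.0099 0.0369
wrist [315. 175.] 178 rgb [237.  188.   97.5] [ 0.4321 -0.3213] 0.01 0.0367
side [338. 141.] 17 rgb [75. 70. 66.] [0.6372 0.3079] 0.0127 0.1501
top [205. 147.] 20 rgb [105.  88.  76.] [0.6342 0.3099] 0.0092 0.1506
top [227. 161.] 34 rgb [176.  134.5  54. ] [0.592  0.2471] 0.0097 0.1489
top [203. 173.] 11 rgb [97. 83. 76.] [0.5551 0.3137] 0.0056 0.148
```

move_arm:
  steps: [0,0,0,0,0.008,-0.05,0.4,0,0,0,0,0.008,-0.1,0.4,0,0,0,0,0.008,-0.15,0.4,0,0,0,0,0.008,-0.185,0.4,0,0,0,0,0.008,-0.2,0.4,0,0,0,0,0.008,-0.2,0.4,0,0,0,0,0.008,-0.2,0,0,0,0,0,0.008,-0.2,0,0,0,0,0,0.008,-0.2,0,0,0,0,0,0.008,-0.2,0,0,0,0,0,0.008,-0.2,0,0,0,0,0,0.008,-0.2,0]

```text
time: 22.0
tool_pos: [0.4336, -0.3212, 0.0327]
ee_rot: [3.138, 0.001, 1.396]
wrist_force: [-0.3, 2.6, 5.7]
width: 0.0188
finger_force: 30.0
```

move_arm:
  steps: [0,0,0,0,0,0.03,0,0,0,0,0,0,0.08,0,0,0,0,0,0,0.13,0,0,0,0,0,0,0.18,0,0,0,0,0,0,0.2,0,0,0,0,0.06,0.2,0.2,0,0,0,0,0.06,0.2,0.2,0,0,0,0,0.06,0.2,0.2,0,0,0,0,0.06,0.2,0.2,0,0,0,0,0.06,0.2,0.2,0,0,0,0,0.06,0.2,0.2,0]

```text
time: 23.1
tool_pos: [0.4927, -0.1195, 0.2305]
ee_rot: [3.141, 0.001, 1.399]
wrist_force: [0.0, -0.6, -0.8]
width: 0.0191
finger_force: 30.0
```

move_arm:
  steps: [0,0,0.067,0.092,0.321,0,0,0,0,0.067,0.092,0.321,0,0,0,0,0.067,0.092,0.321,0,0,0,0,0.067,0.092,0.321,0,0,0,0,0.067,0.092,0.321,0,0,0,0,0.067,0.092,0.321,0,0,0,0,0.067,0.092,0.321,0,0,0,0,0.067,0.092,0.321,0,0,0,0,0.067,0.092,0.321,0,0,0,0,0.067,0.092,0.321,-0.03,0,0,0,0.067,0.092,0.321,-0.05,0,0,0,0.067,0.092,0.321,-0.05,0]

```text
time: 24.3
tool_pos: [0.5828, 0.1969, 0.1767]
ee_rot: [-3.135, 0.004, 1.459]
wrist_force: [-0.5, 0.1, -2.0]
width: 0.019
finger_force: 30.0
```

Run:
```python
from look import *
held()
```

```text
[0.5828 0.1969 0.1767] [-3.1348  0.0037  1.4592] 0.018985963181922808 29.998498857021332
128 [-0.0204 -0.0292 -0.0274] -0.02590682982023665
```

move_arm:
  steps: [0,0,0,0,0,-0.02,0,0,0,0,0,0,-0.029,0,0,0,0,0,0,-0.033,0,0,0,0,0,0,-0.033,0,0,0,0,0,0,-0.033,0.4,0,0,0,0,0,-0.033,0.4,0,0,0,0,0,-0.033,0.4,0,0,0,0,0,-0.02,0.4,0,0,0,0,0,0.02,0.4,0,0,0,0,0,0.06,0.4,0,0,0,0,0,0.1,0.4,0,0,0,0,0,0.14,0.4]

```text
time: 25.55
tool_pos: [0.5842, 0.2003, 0.3238]
ee_rot: [3.14, -0.001, 1.463]
wrist_force: [0.1, 0.0, -1.0]
width: 0.0377
finger_force: 0.0
```

Run:
```python
from look import *
o=get_obs();print(o['tool_pos'],o['ee_rot'],o['joint_positions'])
necks('top','t4.png',(.5,.68,.14,.32),(.142,.16));necks('wrist',None,(.5,.68,.14,.32),(.142,.16))
im,d=snap('side')
cv2.imwrite('pics/s4.png',cv2.resize(im[120:260,240:440,::-1],(700,490),interpolation=cv2.INTER_CUBIC))
```

```text
[0.5842 0.2003 0.3238] [ 3.1395 -0.0007  1.4629] [ 0.2386  0.2466  0.9827 -0.      1.91    0.3464]
top [245. 164.] 35 rgb [172. 133.  58.] [0.5827 0.1928] 0.0097 0.1489
wrist [347.  88.] 126 rgb [74. 77. 83.] [0.6377 0.3104] 0.01 0.1504
wrist [279.  92.] 66 rgb [73.  77.  83.5] [0.5581 0.3141] 0.0062 0.1465
wrist [316. 148.] 205 rgb [238. 192. 101.] [0.5927 0.2467] 0.01 0.1466
wrist [315. 191.] 186 rgb [230.5 181.   94.5] [0.5852 0.1917] 0.0102 0.1464
```

View pics/s4.png

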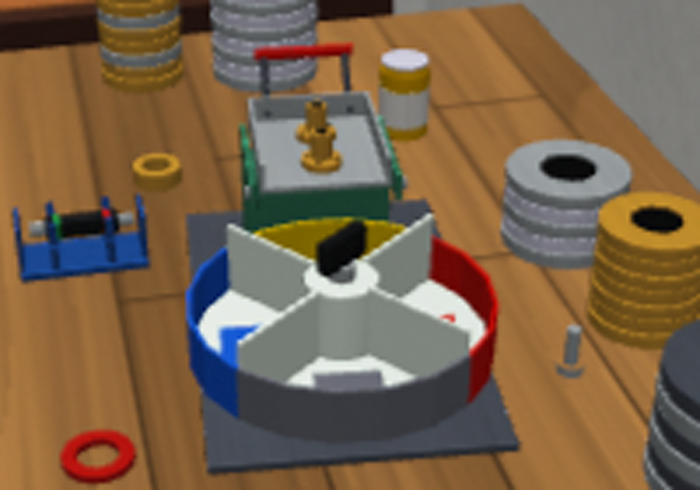

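Both brass flanges stand on the level tray (about 317,120 and 320,150 in the crop), the yellow compartment faces the lip, and the gauge is still seated. Going to the lifting bar.

move_arm:
  steps: [0,0,0.14,0.014,0.132,-0.09,0.4,0,0,0.28,0.014,0.132,-0.09,0.4,0,0,0.42,0.014,0.132,-0.09,0.4,0,0,0.56,0.014,0.132,-0.09,0.4,0,0,0.7,0.014,0.132,-0.09,0.4,0,0,0.84,0.014,0.132,-0.09,0.4,0,0,0.98,0.014,0.132,-0.09,0.4,0,0,1.12,0.014,0.132,-0.09,0.4,0,0,1.26,0.014,0.132,-0.09,0.4,0,0,1.4,0.014,0.132,-0.09,0.4,0,0,1.52,0.014,0.132,-0.09,0.4,0,0,1.574,0.014,0.132,-0.09,0.4]

```text
time: 26.9
tool_pos: [0.5978, 0.3321, 0.2289]
ee_rot: [-3.14, -0.003, 3.04]
wrist_force: [-0.4, 0.6, 0.5]
width: 0.0378
finger_force: 0.0
```

move_arm:
  steps: [0,0,0,0,0,-0.03,0.4,0,0,0,0,0,-0.06,0.4,0,0,0,0,0,-0.073,0.4,0,0,0,0,0,-0.073,0.4,0,0,0,0,0,-0.073,0,0,0,0,0,0,-0.073,0,0,0,0,0,0,-0.073,0,0,0,0,0,0,-0.073,0,0,0,0,0,0,-0.073,0,0,0,0,0,0,-0.073,0]

```text
time: 27.9
tool_pos: [0.5993, 0.3337, 0.1595]
ee_rot: [3.138, 0.003, 3.037]
wrist_force: [2.0, 4.8, 3.7]
width: 0.0112
finger_force: 30.0
```

move_arm:
  steps: [0,0,0,-0.0007,-0.0063,0.0175,0,0,0,0,-0.0015,-0.0142,0.0343,0,0,0,0,-0.0025,-0.0238,0.0502,0,0,0,0,-0.0037,-0.0349,0.065,0,0,0,0,-0.005,-0.0474,0.0787,0,0,0,0,-0.0057,-0.0542,0.085,0,0,0,0,-0.0064,-0.0613,0.0911,0,0,0,0,-0.0072,-0.0686,0.0967,0,0,0,0,-0.008,-0.0763,0.102,0,0,0,0,-0.0097,-0.0922,0.1113,0,0,0,0,-0.0115,-0.1091,0.119,0,0,0,0,-0.0133,-0.1266,0.1249,0]

```text
time: 29.1
tool_pos: [0.586, 0.2074, 0.2866]
ee_rot: [3.136, 0.007, 3.039]
wrist_force: [1.9, 3.9, 6.5]
width: 0.0112
finger_force: 30.0
```

move_arm:
  steps: [0,0,0,-0.0019,-0.018,0.0042,0,0,0,0,-0.0019,-0.018,0.0042,0,0,0,0,-0.0019,-0.018,0.0042,0,0,0,0,-0.0019,-0.018,0.0042,0,0,0,0,-0.0019,-0.018,0.0042,0]

```text
time: 29.6
tool_pos: [0.5838, 0.1879, 0.2904]
ee_rot: [3.139, 0.006, 3.037]
wrist_force: [0.4, 1.4, 9.6]
width: 0.0112
finger_force: 30.0
```

Run:
```python
from look import *
im,d=snap('side'); im2,d=snap('top')
A=cv2.resize(im[90:260,240:440],(600,510),interpolation=cv2.INTER_CUBIC); 
cv2.imwrite('pics/s5.png',A[:,:,::-1])
```

```text
(no output)
```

View pics/s5.png

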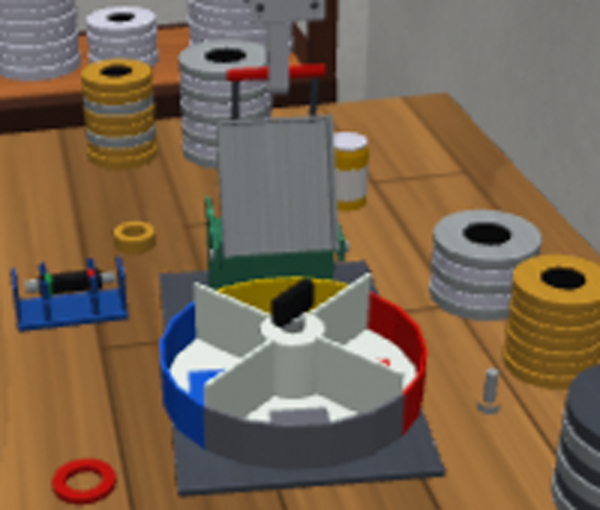

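The tipped tray is empty and the flanges went into the yellow side. Lowering the tray back.

move_arm:
  steps: [0,0,0,0.0019,0.018,-0.0042,0,0,0,0,0.0055,0.0524,-0.0178,0,0,0,0,0.0072,0.0683,-0.0271,0,0,0,0,0.0088,0.0833,-0.038,0,0,0,0,0.0102,0.0972,-0.0504,0,0,0,0,0.0115,0.1097,-0.0641,0,0,0,0,0.0127,0.1208,-0.0789,0,0,0,0,0.0137,0.1304,-0.0948,0,0,0,0,0.0145,0.1383,-0.1116,0,0,0,0,0.0152,0.1446,-0.1281,0,0,0,0,0.0152,0.1446,-0.1281,0,0,0,0,0.0152,0.1446,-0.1281,0.4]

```text
time: 30.9
tool_pos: [0.5973, 0.332, 0.1557]
ee_rot: [-3.139, -0.004, 3.037]
wrist_force: [-0.3, -0.5, -1.5]
width: 0.0161
finger_force: 0.0
```

move_arm:
  steps: [0,0,0,0,0,0,0.4,0,0,0,0,0,0,0.4,0,0,0,0,0,0,0.4,0,0,0,0,0,0.03,0.4,0,0,0,0,0,0.08,0.4,0,0,0.15,-0.014,-0.128,0.08,0.4,0,0,0.3,-0.014,-0.128,0.08,0.4,0,0,0.45,-0.014,-0.128,0.08,0.4,0,0,0.6,-0.028,-0.28,0.08,0.4,0,0,0.77,-0.028,-0.28,0.08,0.4,0,0,0.77,-0.028,-0.28,0.08,0.4,0,0,0.77,-0.028,-0.28,0.08,0.4]

```text
time: 32.1
tool_pos: [0.5697, 0.0471, 0.239]
ee_rot: [-3.14, -0.002, -2.483]
wrist_force: [0.5, 0.0, -0.4]
width: 0.0375
finger_force: 0.0
```

Run:
```python
from look import *
o=get_obs();print(o['tool_pos'],o['ee_rot'],o['joint_positions'],o['wrist_force'])
im,d=snap('top');P=cloud('top',d)
m=(d>0)&(P[...,0]>.54)&(P[...,0]<.66)&(abs(P[...,1]-.332)<.03)&(P[...,2]>.14);print('bar',np.median(P[m],0) if m.any() else None)
for s in silhouettes('top','brass1'):
    k=s['pixels']&(d>0);print(s['score'],s['uv'],np.median(P[k],0),np.median(im[k],0))
cv2.imwrite('pics/t6.png',cv2.resize(im[125:225,180:340,::-1],(800,500),interpolation=cv2.INTER_CUBIC))
```

```text
[0.5697 0.0471 0.239 ] [-3.1398 -0.0016 -2.4827] [-0.0152  0.1332  1.282  -0.0024  1.7265 -2.2453] [ 0.5031  0.0213 -0.3846]
bar [0.5942 0.3301 0.1684]
0.5 [446.1, 210.0] [ 0.4552 -0.4284  0.009 ] [ 56. 144.  65.]
```

View pics/t6.png

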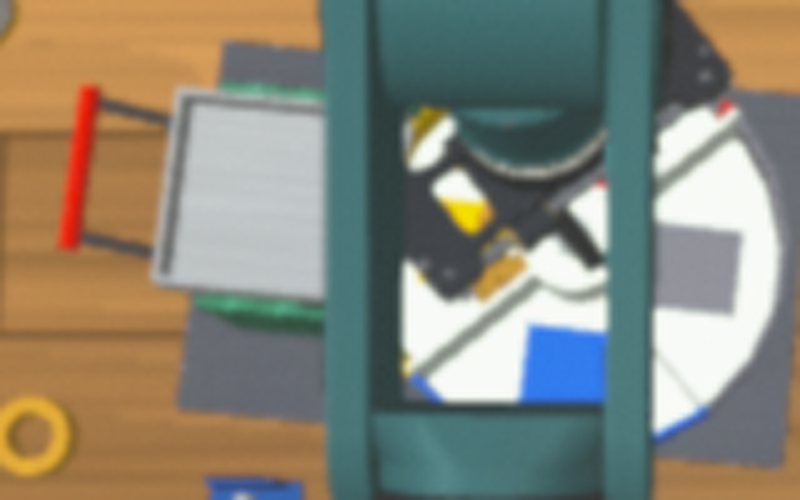

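Tray is down level with the bar in place; the arm hides the bin. I check the flanges with the wrist and side cameras before turning it.

Run:
```python
from look import *
for n in ['wrist','side','top']:
    im,d=snap(n,n+'7.png');P=cloud(n,d);I=im.astype(int)
    hsv=cv2.cvtColor(im,cv2.COLOR_RGB2HSV)
    X=P[...,0]-.569;Y=P[...,1]-.0515
    m=(d>0)&(np.hypot(X,Y)<.125)&(np.hypot(X,Y)>.034)&(Y>.0)&(P[...,2]>.023)&(P[...,2]<.11)&(hsv[...,0]>8)&(hsv[...,0]<28)&(hsv[...,1]>80)
    k,l,st,c=cv2.connectedComponentsWithStats(m.astype(np.uint8))
    for i in range(1,k):
        if st[i,4]>10: q=P[l==i];a=np.degrees(np.arctan2(q[:,1].mean()-.0515,q[:,0].mean()-.569));print(n,np.round(c[i]),st[i,4],q.mean(0),q[:,2].max(),a,np.median(im[l==i],0))
```

```text
wrist [358. 199.] 297 [0.5542 0.1071 0.0441] 0.05514964129150543 104.89265864569293 [176. 136.  68.]
wrist [335. 221.] 362 [0.5975 0.1025 0.0454] 0.055308923506855845 60.81888164647115 [182. 140.  68.]
top [279. 180.] 57 [0.552  0.1047 0.0428] 0.05713383440361161 107.70942455057198 [200. 156.  63.]
```

Both brass flanges are in the yellow quadrant, at angles of 61° and 105° and no higher than 57 mm. Now I turn the bin back so blue is under the lip.

move_arm:
  steps: [0,0,0,-0.001,0.003,-0.05,0.5,0,0,0,-0.001,0.003,-0.09,0.5,0,0,0,-0.001,0.003,-0.115,0.5,0,0,0,-0.001,0.003,-0.123,0.5,0,0,0,-0.001,0.003,-0.123,0.5,0,0,0,-0.001,0.003,-0.123,0,0,0,0,-0.001,0.003,-0.123,0,0,0,0,-0.001,0.003,-0.123,0,0,0,0,-0.001,0.003,-0.123,0,0,0,0,-0.001,0.003,-0.123,0,0,0,0,-0.001,0.003,-0.123,0,0,0,0,-0.001,0.003,-0.123,0]

```text
time: 33.55
tool_pos: [0.5709, 0.0541, 0.1167]
ee_rot: [-3.138, 0.002, -2.477]
wrist_force: [3.7, -4.7, 1.1]
width: 0.0138
finger_force: 30.0
```

move_arm:
  steps: [0,0,-0.1,0,0,0,0,0,0,-0.23,0,0,0,0,0,0,-0.37,0,0,0,0,0,0,-0.51,0,0,0,0,0,0,-0.65,0,0,0,0,0,0,-0.79,0,0,0,0,0,0,-0.93,0,0,0,0,0,0,-1.07,0,0,0,0,0,0,-1.21,0,0,0,0,0,0,-1.35,0,0,0,0,0,0,-1.47,0,0,0,0,0,0,-1.54,0,0,0,0]

```text
time: 34.75
tool_pos: [0.5705, 0.0503, 0.1167]
ee_rot: [-3.138, 0.009, 2.261]
wrist_force: [0.6, -12.7, 3.5]
width: 0.014
finger_force: 30.0
```

move_arm:
  steps: [0,0,0,0,0,0,0,0,0,0,0,0,0,0,0,0,0,0,0,0,0.4,0,0,0,0,0,0,0.4,0,0,0,0,0,0,0.4,0,0,0,0,0,0,0.4,0,0,0,0,0,0.04,0.4,0,0,0,0,0,0.08,0.4,0,0,0,0,0,0.11,0.4,0,0,-0.15,-0.02,-0.1,0.12,0.4,0,0,-0.3,-0.04,-0.15,0.12,0.4,0,0,-0.45,-0.05,-0.2,0.12,0.4]

```text
time: 35.95
tool_pos: [0.5329, -0.0904, 0.2348]
ee_rot: [3.14, 0.0, 1.813]
wrist_force: [0.6, 0.2, -0.2]
width: 0.0376
finger_force: 0.0
```

move_arm:
  steps: [0,0,-0.15,-0.028,-0.177,0,0.4,0,0,-0.28,-0.028,-0.177,0,0.4,0,0,-0.413,-0.028,-0.177,0,0.4,0,0,-0.413,-0.028,-0.177,0,0.4,0,0,-0.413,-0.028,-0.177,0,0.4,0,0,-0.413,-0.028,-0.177,0,0.4,0,0,-0.413,-0.028,-0.177,0,0.4]

```text
time: 36.65
tool_pos: [0.5056, -0.2655, 0.2341]
ee_rot: [3.142, -0.001, 1.406]
wrist_force: [0.1, -0.1, 0.4]
width: 0.0378
finger_force: 0.0
```

Run:
```python
from look import *
o=get_obs();print(o['tool_pos'],o['ee_rot'],o['joint_positions'])
necks('wrist','w8.png');necks('side')
im,d=snap('top','t8.png');P=cloud('top',d);m=(d>0)&(np.hypot(P[...,0]-.568,P[...,1]-.051)<.05)&(P[...,2]>.115);print(cv2.minAreaRect(P[m][:,:2].astype(np.float32)*1000))
cv2.imwrite('pics/t8c.png',cv2.resize(im[120:280,170:350,::-1],(675,600),interpolation=cv2.INTER_CUBIC))
```

```text
[ 0.5056 -0.2655  0.2341] [ 3.1415 -0.0008  1.4055] [-0.5832  0.1322  1.2926  0.0007  1.7171 -0.4178]
wrist [316. 186.] 170 rgb [211.  215.  216.5] [ 0.5044 -0.2705] 0.01 0.0367
side [342. 292.] 50 rgb [116.  120.5 119. ] [ 0.5045 -0.2685] 0.0108 0.0376
((568.0243530273438, 51.76026916503906), (13.880114555358887, 53.47500228881836), 40.24808883666992)
```

View pics/t8c.png

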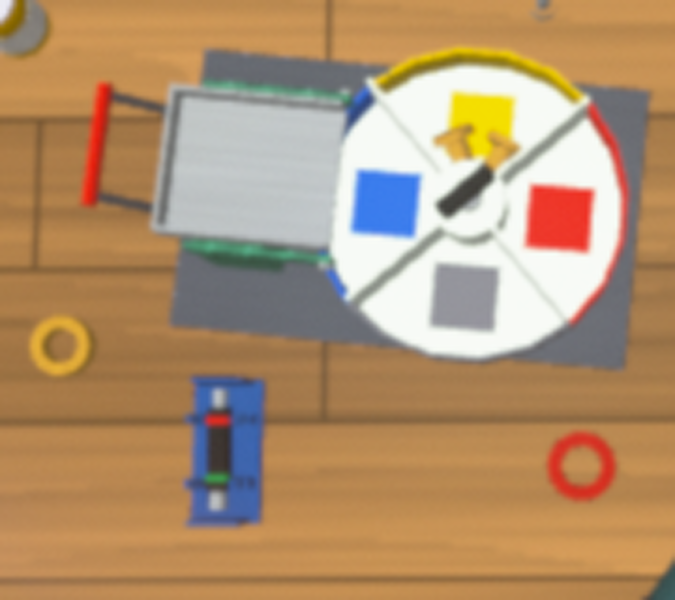

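The picture shows both brass flanges in yellow (455,140 and 500,150), blue at the lip, an empty level tray and the gauge seated. Picking the steel flange.

move_arm:
  steps: [0,0,0,-0.001,-0.004,-0.05,0.4,0,0,0,-0.001,-0.004,-0.1,0.4,0,0,0,-0.001,-0.004,-0.15,0.4,0,0,0,-0.001,-0.004,-0.187,0.4,0,0,0,-0.001,-0.004,-0.202,0.4,0,0,0,-0.001,-0.004,-0.202,0.4,0,0,0,-0.001,-0.004,-0.202,0,0,0,0,-0.001,-0.004,-0.202,0,0,0,0,-0.001,-0.004,-0.202,0,0,0,0,-0.001,-0.004,-0.202,0,0,0,0,-0.001,-0.004,-0.202,0,0,0,0,-0.001,-0.004,-0.202,0]

```text
time: 38.0
tool_pos: [0.5054, -0.2718, 0.035]
ee_rot: [3.138, 0.002, 1.404]
wrist_force: [-1.7, 1.0, 5.8]
width: 0.0192
finger_force: 30.0
```

move_arm:
  steps: [0,0,0,0,0,0.03,0,0,0,0,0,0,0.08,0,0,0,0,0,0,0.13,0,0,0,0,0,0,0.18,0,0,0,0,0,0,0.2,0,0,0,0.06,0.083,0.505,0.2,0,0,0,0.06,0.083,0.505,0.2,0,0,0,0.06,0.083,0.505,0.2,0,0,0,0.06,0.083,0.505,0.2,0,0,0,0.06,0.083,0.505,0.2,0,0,0,0.06,0.083,0.505,0.2,0]

```text
time: 39.1
tool_pos: [0.553, 0.0272, 0.2327]
ee_rot: [3.14, -0.0, 1.464]
wrist_force: [0.9, 0.1, -0.9]
width: 0.0191
finger_force: 30.0
```

move_arm:
  steps: [0,0,0,0.034,0.199,0,0,0,0,0,0.034,0.199,0,0,0,0,0,0.034,0.199,0,0,0,0,0,0.034,0.199,0,0,0,0,0,0.034,0.199,0,0,0,0,0,0.034,0.199,0,0,0,0,0,0.034,0.199,-0.04,0,0,0,0,0.034,0.199,-0.05,0,0,0,0,0.034,0.199,-0.05,0,0,0,0,0.034,0.199,-0.05,0]

```text
time: 40.1
tool_pos: [0.5873, 0.2231, 0.1831]
ee_rot: [3.141, -0.0, 1.462]
wrist_force: [-0.2, 1.5, -1.9]
width: 0.0189
finger_force: 30.0
```

Run:
```python
from look import *
held()
```

```text
[0.5873 0.2231 0.1831] [ 3.1407 -0.0002  1.4622] 0.01893628582004549 29.998649954795837
134 [-0.0203 -0.0197 -0.0309] -0.028079027529928746
```

Underside is about 30 mm below the TCP, so contact comes at TCP 0.146.

move_arm:
  steps: [0,0,0,0,0,-0.02,0,0,0,0,0,0,-0.031,0,0,0,0,0,0,-0.036,0,0,0,0,0,0,-0.036,0,0,0,0,0,0,-0.036,0.4,0,0,0,0,0,-0.036,0.4,0,0,0,0,0,-0.036,0.4,0,0,0,0,0,-0.02,0.4,0,0,0,0,0,0.02,0.4,0,0,0,0,0,0.06,0.4,0,0,0,0,0,0.06,0.4,0,0,0,0,0,0.06,0.4]

```text
time: 41.35
tool_pos: [0.5876, 0.2244, 0.2439]
ee_rot: [3.138, -0.001, 1.464]
wrist_force: [-0.0, -0.1, -0.8]
width: 0.0371
finger_force: 0.0
```

Run:
```python
from look import *
o=get_obs();print(o['tool_pos'],o['ee_rot'])
necks('wrist',None,(.5,.68,.14,.32),(.142,.16));necks('side',None,(.5,.68,.14,.29),(.142,.16));necks('side')
```

```text
[0.5876 0.2244 0.2439] [ 3.138  -0.0014  1.4639]
wrist [361. 102.] 211 rgb [76. 78. 85.] [0.636  0.3106] 0.01 0.1506
wrist [271. 108.] 108 rgb [76. 79. 84.] [0.5557 0.3102] 0.0019 0.1467
wrist [317. 202.] 324 rgb [207.  210.5 212.5] [0.5874 0.225 ] 0.01 0.1462
side [330. 154.] 26 rgb [90.  93.5 95. ] [0.5878 0.2237] 0.0105 0.148
```

move_arm:
  steps: [0,0,0.14,0.011,0.108,-0.01,0.4,0,0,0.28,0.011,0.108,-0.01,0.4,0,0,0.42,0.011,0.108,-0.01,0.4,0,0,0.56,0.011,0.108,-0.01,0.4,0,0,0.7,0.011,0.108,-0.01,0.4,0,0,0.84,0.011,0.108,-0.01,0.4,0,0,0.98,0.011,0.108,-0.01,0.4,0,0,1.12,0.011,0.108,-0.01,0.4,0,0,1.26,0.011,0.108,-0.01,0.4,0,0,1.4,0.011,0.108,-0.01,0.4,0,0,1.52,0.011,0.108,-0.01,0.4,0,0,1.574,0.011,0.108,-0.01,0.4]

```text
time: 42.7
tool_pos: [0.5972, 0.3319, 0.2295]
ee_rot: [-3.14, -0.004, 3.041]
wrist_force: [-0.4, -0.2, -0.1]
width: 0.0375
finger_force: 0.0
```

move_arm:
  steps: [0,0,0,0,0,-0.03,0.4,0,0,0,0,0,-0.06,0.4,0,0,0,0,0,-0.073,0.4,0,0,0,0,0,-0.073,0.4,0,0,0,0,0,-0.073,0,0,0,0,0,0,-0.073,0,0,0,0,0,0,-0.073,0,0,0,0,0,0,-0.073,0,0,0,0,0,0,-0.073,0,0,0,0,0,0,-0.073,0]

```text
time: 43.7
tool_pos: [0.5988, 0.3337, 0.1611]
ee_rot: [3.138, 0.003, 3.039]
wrist_force: [1.7, 4.6, 4.5]
width: 0.0112
finger_force: 30.0
```

move_arm:
  steps: [0,0,0,-0.0007,-0.0063,0.0175,0,0,0,0,-0.0015,-0.0142,0.0343,0,0,0,0,-0.0025,-0.0238,0.0502,0,0,0,0,-0.0037,-0.0349,0.065,0,0,0,0,-0.005,-0.0474,0.0787,0,0,0,0,-0.0057,-0.0542,0.085,0,0,0,0,-0.0064,-0.0613,0.0911,0,0,0,0,-0.0072,-0.0686,0.0967,0,0,0,0,-0.008,-0.0763,0.102,0,0,0,0,-0.0097,-0.0922,0.1113,0,0,0,0,-0.0115,-0.1091,0.119,0,0,0,0,-0.0133,-0.1266,0.1249,0]

```text
time: 44.9
tool_pos: [0.5854, 0.2071, 0.2881]
ee_rot: [3.136, 0.007, 3.04]
wrist_force: [1.7, 4.1, 4.2]
width: 0.0112
finger_force: 30.0
```

move_arm:
  steps: [0,0,0,-0.0019,-0.018,0.0042,0,0,0,0,-0.0019,-0.018,0.0042,0,0,0,0,-0.0019,-0.018,0.0042,0,0,0,0,-0.0019,-0.018,0.0042,0,0,0,0,-0.0019,-0.018,0.0042,0]

```text
time: 45.4
tool_pos: [0.5834, 0.1879, 0.2917]
ee_rot: [3.14, 0.006, 3.038]
wrist_force: [1.0, 1.7, 9.8]
width: 0.0112
finger_force: 30.0
```

move_arm:
  steps: [0,0,0,0.0019,0.018,-0.0042,0,0,0,0,0.0055,0.0524,-0.0178,0,0,0,0,0.0072,0.0683,-0.0271,0,0,0,0,0.0088,0.0833,-0.038,0,0,0,0,0.0102,0.0972,-0.0504,0,0,0,0,0.0115,0.1097,-0.0641,0,0,0,0,0.0127,0.1208,-0.0789,0,0,0,0,0.0137,0.1304,-0.0948,0,0,0,0,0.0145,0.1383,-0.1116,0,0,0,0,0.0152,0.1446,-0.1281,0,0,0,0,0.0152,0.1446,-0.1281,0,0,0,0,0.0152,0.1446,-0.1281,0.4]

```text
time: 46.6
tool_pos: [0.5967, 0.332, 0.1572]
ee_rot: [-3.139, -0.004, 3.038]
wrist_force: [0.0, -0.6, -0.2]
width: 0.0162
finger_force: 0.0
```

move_arm:
  steps: [0,0,0,0,0,0,0.4,0,0,0,0,0,0,0.4,0,0,0,0,0,0,0.4,0,0,0,0,0,0.03,0.4,0,0,0,0,0,0.08,0.4,0,0,0,0,0,0.13,0.4,0,0,0,-0.028,-0.18,0.13,0.4,0,0,0,-0.06,-0.36,0.13,0.4,0,0,0,-0.06,-0.46,0.13,0.4,0,0,0,-0.06,-0.46,0.13,0.4,0,0,0,-0.06,-0.46,0.13,0.4,0,0,0,-0.06,-0.46,0.13,0.4]

```text
time: 47.8
tool_pos: [0.5568, 0.0328, 0.2904]
ee_rot: [-3.141, 0.0, 3.038]
wrist_force: [1.1, -0.6, 0.6]
width: 0.0379
finger_force: 0.0
```

move_arm:
  steps: [0,0,0,-0.03,-0.23,0,0.4,0,0,0,-0.03,-0.23,0,0.4,0,0,0,-0.03,-0.23,0,0.4,0,0,0,-0.03,-0.23,0,0.4,0,0,0,-0.03,-0.23,0,0.4,0,0,0,-0.03,-0.23,0,0.4,0,0,0,-0.03,-0.23,0,0.4]

```text
time: 48.5
tool_pos: [0.5273, -0.1956, 0.29]
ee_rot: [3.141, -0.001, 3.036]
wrist_force: [0.3, 1.3, 1.0]
width: 0.0377
finger_force: 0.0
```

Run:
```python
from look import *
o=get_obs();print(o['tool_pos'],o['time'],o['wrist_force'])
im,d=snap('top','t9.png');P=cloud('top',d);m=(d>0)&(np.hypot(P[...,0]-.568,P[...,1]-.051)<.05)&(P[...,2]>.115);print(cv2.minAreaRect(P[m][:,:2].astype(np.float32)*1000))
m=(d>0)&(P[...,0]>.54)&(P[...,0]<.66)&(abs(P[...,1]-.332)<.03)&(P[...,2]>.14);print('bar',np.median(P[m],0))
cv2.imwrite('pics/t9c.png',cv2.resize(im[120:280,170:470,::-1],(800,427),interpolation=cv2.INTER_CUBIC))
```

```text
[ 0.5273 -0.1956  0.29  ] 48.5 [0.348  1.3226 0.9781]
((568.0997314453125, 51.84889221191406), (14.19410514831543, 53.43516159057617), 38.5172119140625)
bar [0.5946 0.3301 0.1685]
```

View pics/t9c.png

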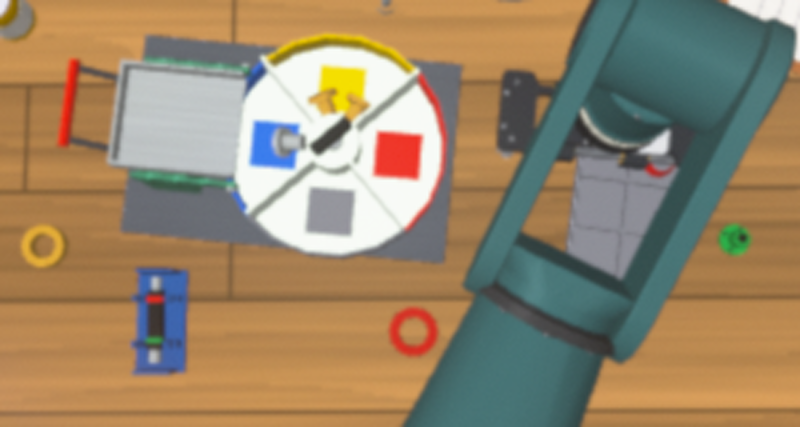

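The final picture shows the steel flange in blue (288,142), both brass in yellow (320,100 and 352,104), the tray level, the gauge in its cradle, and the cap and collar in place. Handing in.

```bash
python3 -c "
from bench import *
print(close_job())"
```

```text
the job is handed in; nothing more can be done
None
```

I handed the job in after about 48 s of robot time: both brass flanges (only two were present) are in the yellow compartment and the one steel flange is in the blue. The tray is level, the gauge is in its cradle, and the red cap and brass ring are untouched. The hand-in call returned no verdict.

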